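# Set up the skein stretcher and lock its leg at the mark

## Task

Set up the skein stretcher: first stand each of the two loose pegs fully down in the free hole of the head next to the fixed peg of its own length. Then, with the cam lever still open, bring the sliding leg out so that its pointer is at the tip of the dark length cursor, and hold it there while you squeeze the lever fully closed against the leg; finish with leg and lever still gripped in your hand, and leave the other things on the table where they are.

Things in the scene. Friction and masses are not known exactly. Their poses are not given: they have to be found in the camera images.
- stretcher: skein stretcher: wooden plank 114 x 344 mm on rubber feet, heavy, does not move. Origin: centre of its underside, on the table; x across it (away from the robot), y along it towards the peg head, z up; plank top at z = 22 mm. Aluminium rail along y at x = 12 mm, y -160..62 mm, top at z = 34 mm; the leg runs on it
- head_top (a point): centre of the top of the peg head, a wooden block at the stretcher's +y end, 100 (x) x 92 (y) mm, top at z = 52 mm. Four round holes, 25 mm in diameter, 22 mm deep (floor at z = 30 mm), at x = -25 or 25 mm, y = -25 or 25 mm from here; a row is the two holes at one y. Those at x = 25 hold pegs that stay, those at x = -25 (robot's side) are free
- fixed_long_mid (a point): centre of the long peg (110 mm, 22 mm across) that stays in the head; axes parallel to the stretcher's. The free hole of its row is 50 mm from it along the stretcher's -x. Which row of the head is the long one varies
- fixed_short_mid (a point): centre of the short peg (80 mm, 22 mm across) that stays in the head; axes parallel to the stretcher's. The free hole of its row is 50 mm from it along the stretcher's -x. Which row of the head is the long one varies
- peg_long_mid (a point): centre (half-way up) of the loose long peg: plain round wooden dowel, 22 mm in diameter, 110 mm long, chamfered foot, standing upright on the table behind the stretcher. The two loose pegs differ only in length (110 and 80 mm) and may stand either way round. Stood in a hole of the head, this point is at z = 85 mm
- peg_short_mid (a point): centre (half-way up) of the loose short peg: plain round wooden dowel, 22 mm in diameter, 80 mm long, chamfered foot, standing upright on the table behind the stretcher. The two loose pegs differ only in length (110 and 80 mm) and may stand either way round. Stood in a hole of the head, this point is at z = 70 mm
- peg_long: the loose long peg; origin at the centre of its foot
- peg_short: the loose short peg; origin at the centre of its foot
- sliding_leg: the sliding leg: upright square wooden post on a grey carriage on the rail, 22 mm along x, 16 mm along y (the rail); origin on the rail's top under the post's centre, post's top 123 mm above it; axes parallel to the stretcher's. Slides along y only, with 1.2 N of drag, and stays where it is left while the lever is open
- leg_mid (a point): middle of the leg's post, 66 mm above its origin (100 mm above the table)
- leg_slide (a joint): how far the leg stands out from its place nearest the head, m: 0..0.13, growing along the stretcher's -y
- leg_pointer (a point): tip of the small steel pointer on the robot's side of the carriage; level along the rail with the post's centre
- length_cursor (a joint): place of the length cursor on the scale, m, in the same measure as leg_slide: the leg is at the mark when the two values are equal. It sits tight on the scale
- cursor_tip (a point): tip of the dark cursor (14 mm wide, up to 17 mm above the plank) on the scale strip on the robot's side of the rail: the length mark; axes parallel to the stretcher's
- cam_lever (a joint): cam lever, rad: 0 = fully open, leaning away from the leg to the stretcher's -y; 0.35 = closed, upright beside the leg (end stop). Stays where it is left. It takes 4 N at the grip to move, up to 9 N half-way, where its cam bites the rail and locks the leg (and may drag it 1 to 2 mm towards the head). A push on the lever alone drags the unlocked leg along
- lever_grip: black grip of the cam lever, 18 mm along x, 9 mm thick, from 30 to 70 mm out from the hinge. Origin on the hinge (25 mm from the post's centre towards -y, 46 mm above the table, axis along x), z along the lever. Over leg and lever, along the rail, it is 62 mm when open, 37.5 mm when closed, so both fit between fingers that come from above
- lever_mid (a point): middle of the lever's black grip, 50 mm out from the hinge
- dye_pot: bystander: black-lidded dye pot, 54 mm across, 44 mm tall; origin at its underside
- ochre_pot: bystander: white-lidded dye pot, 60 mm across, 52 mm tall; origin at its underside
- tape_roll: bystander: roll of masking tape lying flat, 100 mm across, 25 mm tall; origin at its underside

How it is judged (in metres and radians):
On the way, in this order (a step that is already met when the one before it is completed fails the run):
1. both loose pegs stand in the free holes of their matching rows, let go (x of peg_long_mid in the frame of fixed_long_mid between -0.055 and -0.045 m and y of peg_long_mid in the frame of fixed_long_mid between -0.005 and 0.005 m and z of peg_long_mid in the frame of fixed_long_mid between -0.005 and 0.005 m and angle between each of peg_long_mid, peg_short_mid's own z axis and vertical below 0.12 rad and x of peg_short_mid in the frame of fixed_short_mid between -0.055 and -0.045 m and y of peg_short_mid in the frame of fixed_short_mid between -0.005 and 0.005 m and z of peg_short_mid in the frame of fixed_short_mid between -0.005 and 0.005 m and contact force between the fingers and peg_long below 0.1 N and contact force between the fingers and peg_short below 0.1 N), for 0.2 s.
2. the leg stands at the length cursor with the lever still open (y of leg_pointer in the frame of cursor_tip between -0.005 and 0.005 m and value of joint cam_lever below 0.12 rad), for 0.2 s.
At the end, for the whole second after the job is handed in: Each loose peg stands upright, fully down (within 5 mm), in the hole beside the fixed peg of its length; leg pointer within 5 mm of the cursor along the rail; lever closed (over 0.32 of 0.35 rad); fingers still press leg and lever grip with over 2 N each (all of step 1 and y of leg_pointer in the frame of cursor_tip between -0.005 and 0.005 m and value of joint cam_lever above 0.32 rad and contact force between the fingers and sliding_leg_c0 above 2 N and contact force between the fingers and lever_grip above 2 N); the arm keeps its last pose, push and grip.
It fails at once if the lever is brought home (past 0.25 rad) with the leg more than 10 mm off the cursor (value of joint cam_lever above 0.25 rad and (y of leg_pointer in the frame of cursor_tip below -0.01 m or y of leg_pointer in the frame of cursor_tip above 0.01 m)).
It fails at once if the cursor is pushed off its place by more than 4 mm (distance of cursor_tip from where it was at the start of the episode above 0.004 m).
It fails at once if a dye pot or the tape roll is moved by more than 30 mm (distance of any of dye_pot, ochre_pot, tape_roll from where it was at the start of the episode above 0.03 m).
It also fails if it takes over 72 s, if anything falls off the work surface, if the arm or the gripper's body presses on something with over 40 N, if the wrist force passes 120 N, or if a joint passes its speed limit or range.

## Robot

A 6-joint arm with a two-finger parallel gripper is mounted at the origin on a cart in front of the work surface, level with it; the furniture and walls round the work are solid. World frame = base frame: x ahead of the robot, y to its left, z up, the work surface at z = 0. Lengths are in m, angles in degrees, forces in N, time in s.
With the tool pointing down it reaches from about 0.325 to 0.775 m from the base axis. Payload 5.5 kg.
Tool frame: the origin (TCP) lies at the centre of the arm's flange, where the gripper is bolted on; the fingertips stand 182 mm ahead of it and the grasp point (between the pads) lies 163 mm ahead of it; z points along the fingers, y is the direction in which the jaws open and shut (so a half turn about z gives the same grasp; the last joint's range is limited). The gripper opens to 88 mm and grips with 3 to 60 N. Pads are 20 mm wide; open, the fingers measure 115 mm over their backs; the gripper's body (75 mm by 178 mm) begins 61 mm behind the grasp point.
Start: joints at [65.85, 5.22, 70.514, -0, 104.267, -3.249], TCP at [0.214, 0.561, 0.405] pointing down, gripper open.
Joint ranges: [-164.24, 164.24], [-49.07, 125.15], [9.68, 141.18], [-86.29, 266.29], [3.28, 154.24], [-151.56, 151.56]. Speed limits (degrees/s): [147.25, 147.25, 172.46, 180, 180, 180].

## Interface

Orientations are given as [roll, pitch, yaw] about the fixed x, y, z axes, in that order (R = Rz(yaw) Ry(pitch) Rx(roll)).
In Python, from station import r gives the robot as it stands. The module is installed in compiled form; this text tells all that it offers. Calls block until the motion is done:
- r.reach(position, orientation): joint-space move of the TCP to a pose.
- r.servo_line(position, rotation=None, speed=0.15): straight line of the TCP; rotation=None keeps the orientation; speed is the mean speed in m/s.
- r.move_joints(angles): joint-space move.
- r.let_go() and r.grab(squeeze=None): open the fingers fully, or close them until they stop; squeeze is the grip in N (None keeps the last).
- r.wait(seconds).
- r.inverse_kinematics(position, orientation): joint angles nearest the present ones, or None.
- r.sense(): the state.
- r.snapshot(name): name is "scene" or "top"; returns a dict with "frame" (400x640x3 uint8, red, green, blue), "fx", "fy", "cx", "cy" (pixels), "R" (3x3) and "t" (3): a world point X has camera coordinates R X + t. Camera axes: x right, y down, z forward; pixel columns grow to the right and rows downward; lengths in m; the calibration is good to about 2 mm. A picture is of the moment at which its call begins. There is no depth.
A pose or a line that the arm cannot do raises r.IKError and nothing moves.
- r.hand_in(): hands the job in, once; it reports no verdict.
The state is a dict: "clock": time; "joints": joint angles; "joint_vel": joint speeds; "joint_torque": joint torques, N m; "tcp_pos": TCP position; "orientation": TCP orientation; "contact_force": force on the tool from outside, world axes, zero at the start; "torque": the same for the moment, N m; "opening": finger opening in m.
Only numpy, scipy, OpenCV 4.12 (cv2) and the standard library are available. Lean on these libraries where they do the work, as an engineer would, in place of code of your own. Each camera call takes 0.05 s, during which the arm holds its last target.

## Working session

There is one attempt and no reset: what is moved stays moved. The work goes in short steps, each a Python script; the robot and the scene stay as the last script left them, time stands still between calls to the robot, and variables do not carry over. Pictures are saved under pics/ and viewed, and the job is handed in when it is done.

```bash
mkdir -p pics
python3 - <<'E'
from station import r
import cv2
print(r.sense())
for n in ("scene","top"):
    s=r.snapshot(n); cv2.imwrite(f"pics/{n}0.png",s["frame"][:,:,::-1])
    print(n,s["fx"],s["fy"],s["cx"],s["cy"],s["R"],s["t"])
E
```

```text
{'clock': 0.0, 'joints': array([ 6.58481727e+01,  5.26393632e+00,  7.05811295e+01, -2.04770915e-03,
        1.04264195e+02, -3.25043808e+00]), 'joint_vel': array([ 0.01288719,  0.00254518, -0.01333516,  0.04582402,  0.1484121 ,
       -0.02037808]), 'joint_torque': array([-8.57582636e-04, -4.46465135e+01, -4.06438744e+01,  6.97771437e-02,
        2.96769280e-02, -1.97936406e-04]), 'tcp_pos': array([0.21410843, 0.56056989, 0.40350526]), 'orientation': array([-1.79890802e+02, -4.21279592e-03,  1.59098104e+02]), 'contact_force': array([-0.34777906,  0.04697632, -0.77563533]), 'torque': array([0.00332305, 0.0829606 , 0.00850116]), 'opening': 0.08802376842681349}
scene 439.37168444276597 439.37168444276597 314.4749207886657 197.2252830357249 [[-0.79352045 -0.60841562  0.01247937]
 [-0.46771156  0.59663245 -0.6521316 ]
 [ 0.38932145 -0.5233165  -0.75800306]] [0.50901651 0.28605604 0.79996965]
top 415.1689992044701 415.1689992044701 320.55888225220895 191.41757905843366 [[-0.01353943 -0.99963664 -0.02330818]
 [-0.98707723  0.01708441 -0.1593319 ]
 [ 0.15967222  0.02084971 -0.98694988]] [0.08340723 0.58312808 0.97781179]
```

View pics/scene0.png

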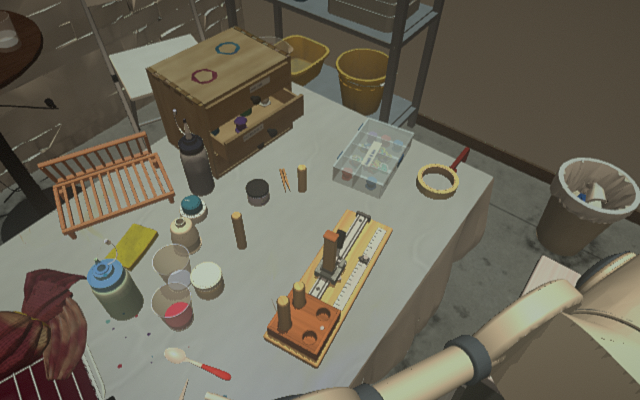

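View pics/top0.png

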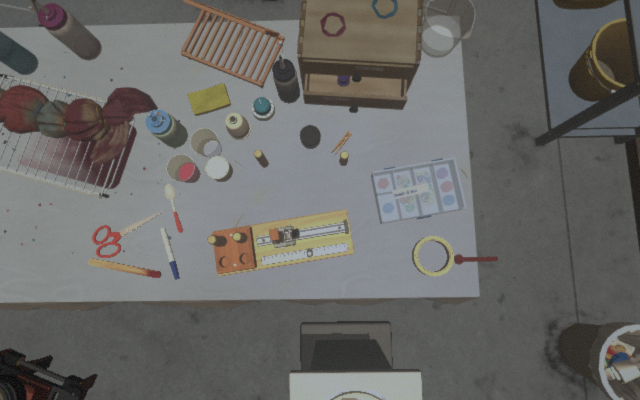

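The scene view shows the stretcher at about (330,285), with its head at (300,325), and the loose pegs at (239,230) and (302,178). In the top view the stretcher is at (285,243). I'll zoom in next.

Run:
```python
import cv2
a=cv2.imread("pics/top0.png")[195:285,200:365]; cv2.imwrite("pics/t1.png",cv2.resize(a,None,fx=4.8,fy=4.8,interpolation=cv2.INTER_CUBIC))
a=cv2.imread("pics/scene0.png")[200:370,255:400]; cv2.imwrite("pics/s1.png",cv2.resize(a,None,fx=3.5,fy=3.5,interpolation=cv2.INTER_CUBIC))
a=cv2.imread("pics/scene0.png")[155:255,225:325]; b=cv2.imread("pics/top0.png")[120:190,245:365]
cv2.imwrite("pics/s2.png",cv2.resize(a,None,fx=4,fy=4)); cv2.imwrite("pics/t2.png",cv2.resize(b,None,fx=5,fy=5))
```

```text
(no output)
```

View pics/t1.png

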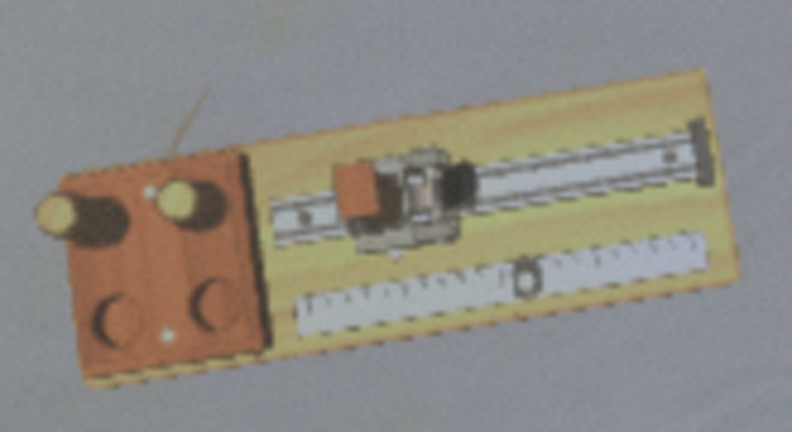

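View pics/s1.png

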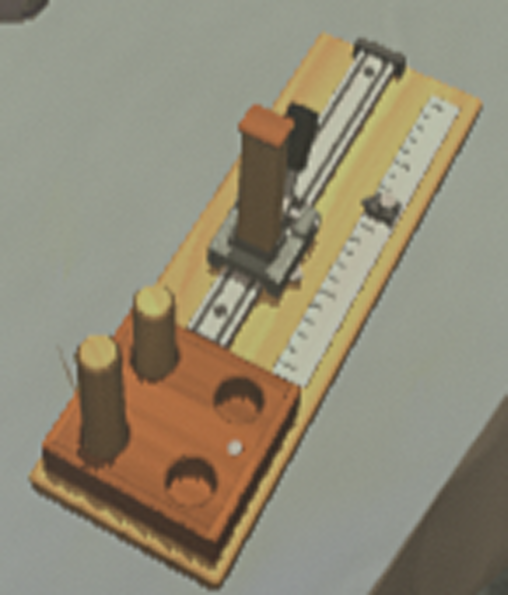

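View pics/s2.png

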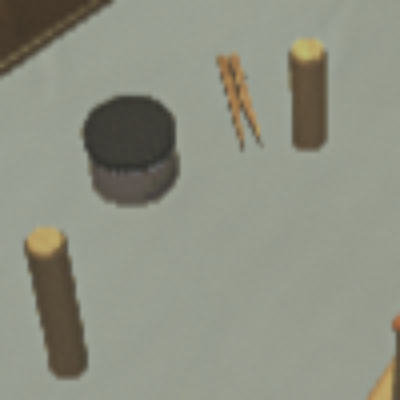

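View pics/t2.png

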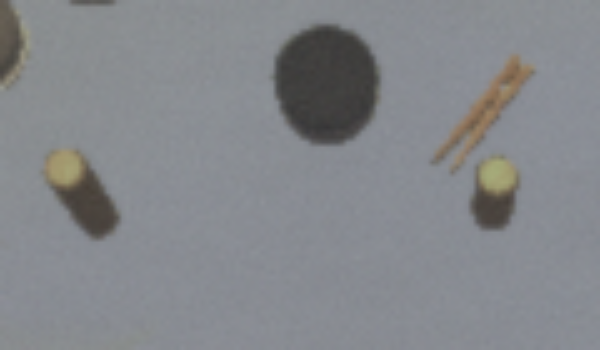

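The left loose peg is the long one. The fixed long peg is in the outer (+y) row: its tip is at top crop (55,215). The fixed short peg is in the inner row. Next I'll measure centroids.

```bash
cat > h.py <<'E'
import numpy as np, cv2
def ray(s,uv):
    R=np.array(s["R"]);t=np.array(s["t"])
    d=R.T@np.array([(uv[0]-s["cx"])/s["fx"],(uv[1]-s["cy"])/s["fy"],1.])
    return -R.T@t,d
def plane(s,uv,z):
    o,d=ray(s,uv); return o+d*(z-o[2])/d[2]
def tri(s1,u1,s2,u2):
    o1,d1=ray(s1,u1);o2,d2=ray(s2,u2)
    A=np.stack([d1,-d2],1);k=np.linalg.lstsq(A,o2-o1,rcond=None)[0]
    p,q=o1+k[0]*d1,o2+k[1]*d2
    return (p+q)/2,np.linalg.norm(p-q)
def proj(s,X):
    c=np.array(s["R"])@X+np.array(s["t"]); return c[:2]/c[2]*[s["fx"],s["fy"]]+[s["cx"],s["cy"]]
def blob(s,c,rad,lo,hi,show=False):
    f=cv2.cvtColor(s["frame"],cv2.COLOR_RGB2HSV)
    m=cv2.inRange(f,np.array(lo),np.array(hi)); w=np.zeros_like(m)
    cv2.circle(w,(int(c[0]),int(c[1])),rad,255,-1); m&=w
    n,l,st,ce=cv2.connectedComponentsWithStats(m)
    if n<2:return None
    i=1+np.argmax(st[1:,4]); return ce[i],st[i]
E
python3 - <<'E'
from station import r
from h import *
S=r.snapshot("scene");T=r.snapshot("top")
f=cv2.cvtColor(S["frame"],cv2.COLOR_RGB2HSV);g=cv2.cvtColor(T["frame"],cv2.COLOR_RGB2HSV)
P={"LL":((236,215),(258,154),.11),"LS":((302,167),(344.5,155),.08),"FL":((282.5,301),(211.5,240),.14),"FS":((299,287),(237,237),.11)}
for k,(a,b,z) in P.items():
    print(k,f[int(a[1]),int(a[0])],g[int(b[1]),int(b[0])])
    A=blob(S,a,8,(15,60,125),(40,255,255));B=blob(T,b,7,(15,50,120),(40,255,255))
    if A is None or B is None: print(A,B);continue
    print(A[0].round(1),A[1][2:],B[0].round(1),B[1][2:])
    print(tri(S,A[0],T,B[0]),plane(S,A[0],z).round(4),plane(T,B[0],z).round(4))
E
```

```text
LL [ 21 114 185] [ 28  75 163]
[235.9 214.9] [10  7 51] [257.4 153.1] [ 8  7 46]
(array([0.66843707, 0.22111458, 0.10867206]), np.float64(0.0009085053751647119)) [0.6671 0.2216 0.11  ] [0.6685 0.2211 0.11  ]
LS [ 24 108 186] [ 29  74 165]
[301.4 167.2] [ 8  6 38] [344.1 154.6] [ 7  8 41]
(array([0.66877623, 0.0152003 , 0.07740035]), np.float64(0.0010177521941163797)) [0.6666 0.017  0.08  ] [0.6686 0.0155 0.08  ]
FL [ 21 116 183] [ 26  80 163]
[282.4 300.3] [11 10 89] [211.1 239.1] [ 9  9 53]
(array([0.46630548, 0.31690945, 0.13851885]), np.float64(0.0005641765259577151)) [0.4655 0.3174 0.14  ] [0.4665 0.3166 0.14  ]
FS [ 30  99 183] [ 27  76 167]
[300.1 285.5] [ 15  13 113] [236.3 236.1] [ 9  8 54]
(array([0.47234352, 0.26658813, 0.10997884]), np.float64(0.003411588608221799)) [0.4707 0.266  0.11  ] [0.4739 0.2674 0.11  ]
```

Run:
```python
from station import r
from h import *
S=r.snapshot("scene");T=r.snapshot("top")
t=lambda x,y:(200+(x+.5)/4.8-.5,195+(y+.5)/4.8-.5)
s=lambda x,y:(255+(x+.5)/3.5-.5,200+(y+.5)/3.5-.5)
def ang(p,q): d=q-p; return np.degrees(np.arctan2(d[0],-d[1])) 
# edges
a,b=plane(T,t(740,282),.022),plane(T,t(88,388),.022);print("plank near edge",a,b,np.linalg.norm(a-b),np.degrees(np.arctan2(-(b-a)[0],(b-a)[1])))
c=plane(T,t(705,68),.022);print("end edge",c,np.linalg.norm(a-c),np.degrees(np.arctan2((c-a)[1],(c-a)[0])))
a,b=plane(S,s(482,103),.022),plane(S,s(218,588),.022);print("S plank near",a,b,np.linalg.norm(a-b),np.degrees(np.arctan2(-(b-a)[0],(b-a)[1])))
c=plane(S,s(325,35),.022);print(c,np.linalg.norm(a-c),np.degrees(np.arctan2((c-a)[1],(c-a)[0])))
print("holes T",plane(T,t(117,321),.052),plane(T,t(215,305),.052))
print("holes S",plane(S,s(190,482),.052),plane(S,s(239,398),.052))
for yaw in (8.5,9.1,9.7):
    x=np.array([np.cos(np.radians(yaw)),np.sin(np.radians(yaw))])
    print(yaw,np.array([.466,.317])-.05*x,np.array([.4735,.2673])-.05*x)
print("pointer",plane(T,t(396,256),.03),plane(S,s(297,281),.03))
print("cursor",plane(T,t(527,262),.037),plane(T,t(527,280),.039),plane(S,s(382,205),.035))
print("legtop",plane(T,t(355,190),.157),plane(S,s(267,122),.157))
```

```text
plank near edge [ 0.43220871 -0.00495592  0.022     ] [0.38296403 0.33097838 0.022     ] 0.33952450983088994 8.339603522706716
end edge [0.54322316 0.01042223 0.022     ] 0.11207450931167055 7.886642006885912
S plank near [ 0.43073254 -0.00208327  0.022     ] [0.38016365 0.33431032 0.022     ] 0.3401732867645423 8.549063259746337
[0.53826281 0.01325214 0.022     ] 0.10861828628003667 8.116497520676464
holes T [0.41684251 0.30917368 0.052     ] [0.42409858 0.25992982 0.052     ]
holes S [0.41646659 0.31029505 0.052     ] [0.42404042 0.2596672  0.052     ]
8.5 [0.41654921 0.30960953] [0.42404921 0.25990953]
9.1 [0.41662931 0.3090921 ] [0.42412931 0.2593921 ]
9.7 [0.41671483 0.30857553] [0.42421483 0.25887553]
pointer [0.44775865 0.17148783 0.03      ] [0.44641986 0.17452229 0.03      ]
cursor [0.44360305 0.10384865 0.037     ] [0.43451272 0.103833   0.039     ] [0.43505769 0.10626756 0.035     ]
legtop [0.4742926  0.17552323 0.157     ] [0.47404973 0.17389992 0.157     ]
```

Run:
```python
import cv2
a=cv2.imread("pics/top0.png")[225:270,265:345]; cv2.imwrite("pics/t3.png",cv2.resize(a,None,fx=9,fy=9,interpolation=cv2.INTER_CUBIC))
a=cv2.imread("pics/scene0.png")[225:310,310:390]; cv2.imwrite("pics/s3.png",cv2.resize(a,None,fx=7,fy=7,interpolation=cv2.INTER_CUBIC))
```

```text
(no output)
```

View pics/t3.png

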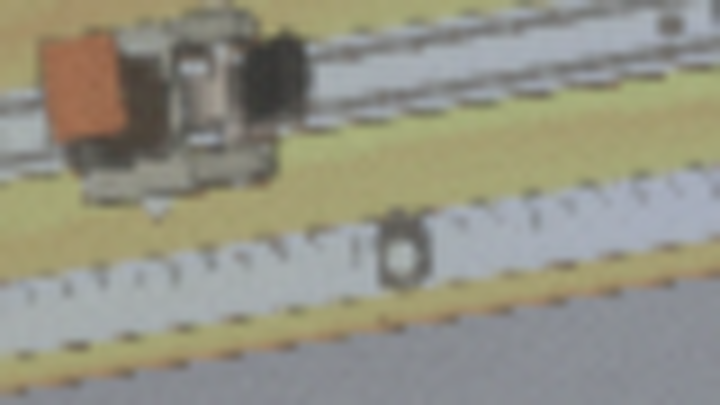

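View pics/s3.png

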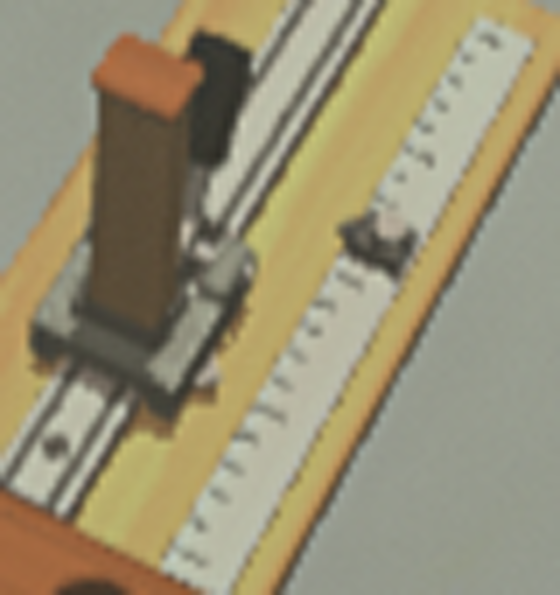

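```bash
cat >> h.py <<'E'
TL=.163
def q(r,x,y,gz,yaw): return r.inverse_kinematics([x,y,gz+TL],[180,0,yaw])
E
python3 - <<'E'
from station import r
from h import *
for y in (63.6,-116.4):
    print("S",y,[None if (k:=q(r,*a,y)) is None else np.round(k,0) for a in ((.6676,.0162,.07),(.6676,.0162,.2),(.6676,.0162,.26),(.4241,.2599,.27),(.4241,.2599,.1))])
for y in (138.6,-41.4):
    print("L",y,[None if (k:=q(r,*a,y)) is None else np.round(k,0) for a in ((.6678,.2214,.075),(.6678,.2214,.2),(.6678,.2214,.27),(.4166,.3096,.27),(.4166,.3096,.1))])
E
```

```text
S 63.6 [array([-2., 17., 74., -0., 88., 25.]), array([ -2.,  16.,  63.,  -0., 101.,  25.]), array([ -2.,  16.,  56.,  -0., 108.,  25.]), array([ 28., -10.,  83.,  -0., 108.,  54.]), array([ 28., -10.,  99.,  -0.,  90.,  54.])]
S -116.4 [None, None, None, array([  28.,  -10.,   83.,    0.,  108., -126.]), array([  28.,  -10.,   99.,    0.,   90., -126.])]
L 138.6 [array([ 16.,  23.,  67.,   0.,  90., -33.]), array([ 16.,  21.,  56.,   0., 103., -33.]), array([ 16.,  23.,  47.,   0., 110., -33.]), array([ 33.,  -7.,  80.,   0., 107., -16.]), array([ 33.,  -6.,  96.,   0.,  90., -16.])]
L -41.4 [array([ 16.,  23.,  67.,  -0.,  90., 147.]), array([ 16.,  21.,  56.,  -0., 103., 147.]), array([ 16.,  23.,  47.,  -0., 110., 147.]), None, None]
```

Run:
```python
from station import r
from h import *
x,y=.6678,.2214;o=[180,0,138.6]
r.reach([x,y,.2+TL],o)
r.servo_line([x,y,.075+TL],speed=.1)
r.grab(20)
s=r.sense();print(s["clock"],s["opening"],s["tcp_pos"],s["contact_force"])
r.servo_line([x,y,.27+TL],speed=.2)
s=r.sense();print(s["clock"],s["opening"],s["tcp_pos"],s["contact_force"])
r.reach([.4166,.3096,.27+TL],o)
S=r.snapshot("scene");T=r.snapshot("top")
cv2.imwrite("pics/a.png",np.hstack([cv2.resize(S["frame"][180:380,230:400],None,fx=2.3,fy=2.3),cv2.resize(T["frame"][150:350,150:320],None,fx=2.3,fy=2.3)])[:,:,::-1])
s=r.sense();print(s["clock"],s["opening"],s["tcp_pos"],s["contact_force"])
```

```text
4.7667 0.021458021334625984 [0.66780478 0.22139437 0.23798368] [ 0.23774962  0.08608703 -0.15336664]
5.8917 0.02147746756809323 [0.6679301  0.22141886 0.43143122] [ 0.64661855  0.30547859 -1.11134398]
7.025 0.02148808924219631 [0.41775216 0.3093341  0.43259157] [-0.01955196 -0.86155091 -0.80778893]
```

View pics/a.png

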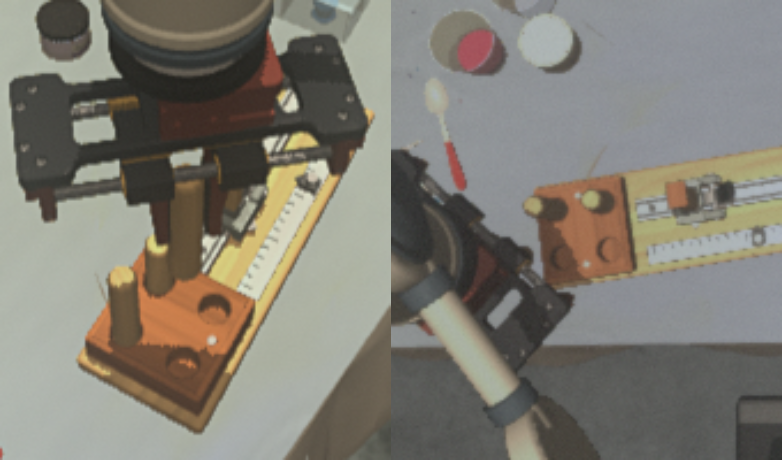

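The peg is held upright, and its foot is visible at left (187,275). Next I'll lower it, watching the force.

```bash
cat >> h.py <<'E'
def insert(r,x,y,hold,offs=((0,0),)):
    """hold: grasp height above peg foot"""
    r.servo_line([x,y,.058+hold+TL],speed=.12); r.wait(.25)
    f0=r.sense()["contact_force"]; z=.058; i=0
    while z>.0305:
        z=max(z-.004,.030)
        r.servo_line([x,y,z+hold+TL],speed=.04)
        s=r.sense(); f=s["contact_force"]-f0
        print(round(s["clock"],2),round(z,4),s["tcp_pos"].round(4),f.round(1))
        if abs(f[2])>8: print("blocked");return False
    return True
E
python3 - <<'E'
from station import r
from h import *
print(insert(r,.4166,.3096,.075))
E
```

```text
8.82 0.054 [0.4165 0.3095 0.2915] [-1.2 -0.5 -0.6]
9.07 0.05 [0.4165 0.3095 0.2875] [-0.3 -0.3 -0.3]
9.32 0.046 [0.4165 0.3096 0.2836] [-0.1 -0.2 -1.1]
9.57 0.042 [0.4165 0.3096 0.2796] [-0.6 -0.9 -0.2]
9.82 0.038 [0.4165 0.3096 0.2756] [-1.4  0.  -0.5]
10.07 0.034 [0.4165 0.3096 0.2716] [-0.6 -0.3 -1.6]
10.32 0.03 [0.4166 0.3096 0.2679] [-0.7 -0.7 -0.7]
True
```

Run:
```python
from station import r
from h import *
r.let_go()
r.servo_line([.4166,.3096,.2+TL],speed=.2)
x,y=.6676,.0162;o=[180,0,63.6]
r.reach([x,y,.2+TL],o)
T=r.snapshot("top");S=r.snapshot("scene")
cv2.imwrite("pics/b.png",np.hstack([cv2.resize(S["frame"][180:380,230:400],None,fx=2.3,fy=2.3),cv2.resize(T["frame"][150:350,190:360],None,fx=2.3,fy=2.3)])[:,:,::-1])
r.servo_line([x,y,.07+TL],speed=.1)
r.grab(20)
s=r.sense();print(s["clock"],s["opening"],s["tcp_pos"],s["contact_force"])
r.servo_line([x,y,.26+TL],speed=.2)
r.reach([.4241,.2599,.27+TL],o)
s=r.sense();print(s["clock"],s["opening"],s["tcp_pos"],s["contact_force"])
S=r.snapshot("scene")
cv2.imwrite("pics/c.png",cv2.resize(S["frame"][180:380,230:400],None,fx=2.8,fy=2.8)[:,:,::-1])
```

```text
16.0667 0.021549427874503313 [0.66759184 0.01621256 0.23293405] [-0.01940683  0.21980185 -0.44815679]
18.4667 0.021410421411392846 [0.42477578 0.25947236 0.43278565] [ 0.27567919  0.56007275 -0.29788922]
```

View pics/b.png

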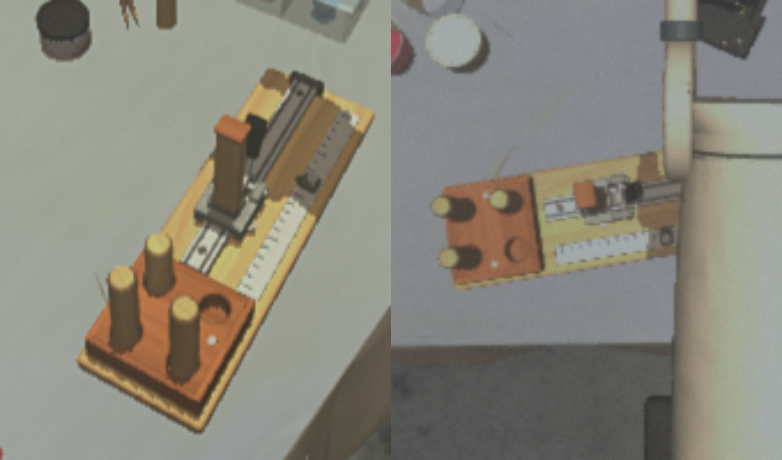

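View pics/c.png

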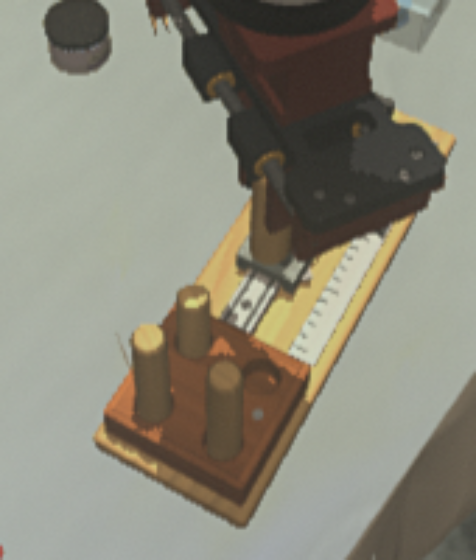

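The long peg stands in its hole (c.png, 225,405), and the short one is held above the inner free hole.

Run:
```python
from station import r
from h import *
ok=insert(r,.4241,.2599,.07);print(ok)
if ok:
    r.let_go()
    r.servo_line([.4241,.2599,.2+TL],speed=.2)
    r.reach([.45,.0,.25+TL],[180,0,98.6])
    S=r.snapshot("scene");print(r.sense()["clock"])
    T=r.snapshot("top")
    cv2.imwrite("pics/d.png",np.hstack([cv2.resize(S["frame"][200:370,255:400],None,fx=2.6,fy=2.6),cv2.resize(T["frame"][190:290,200:360],None,fx=2.6,fy=4.42)])[:,:,::-1])
```

```text
20.35 0.054 [0.424  0.2599 0.2865] [-0.1 -0.5 -0.5]
20.6 0.05 [0.424  0.2599 0.2825] [ 0.8 -1.   1. ]
20.85 0.046 [0.424  0.2599 0.2786] [ 0.1 -0.   0.8]
21.1 0.042 [0.424  0.2599 0.2746] [-0.3 -0.1 -0.7]
21.35 0.038 [0.424  0.2599 0.2706] [ 0.5 -0.4  1. ]
21.6 0.034 [0.424  0.2598 0.2666] [-0.6 -0.9  0.9]
21.85 0.03 [0.4241 0.2599 0.2629] [0.8 0.  0.4]
True
24.7417
```

View pics/d.png

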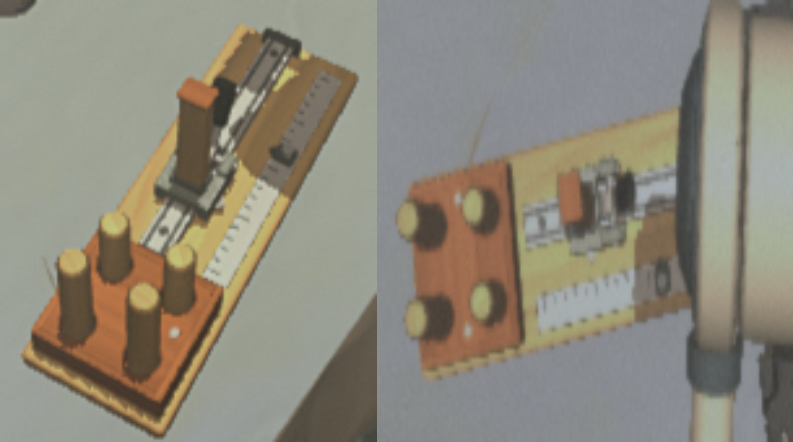

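Both pegs are in. Next I'll measure the cursor and leg along the rail from the unobstructed first pictures.

Run:
```python
from station import r
from h import *
S=r.snapshot("scene");T=r.snapshot("top")
t=lambda x,y:(265+(x+.5)/9-.5,225+(y+.5)/9-.5)
s=lambda x,y:(310+(x+.5)/7-.5,225+(y+.5)/7-.5)
yaw=np.radians(8.6);ey=np.array([-np.sin(yaw),np.cos(yaw),0]);ex=np.array([ey[1],-ey[0],0]);H=np.array([.4451,.2885,0])
loc=lambda p:(round(float((p-H)@ex),4),round(float((p-H)@ey),4),round(float(p[2]),4))
for n,a,b in (("ptr",(155,212),(210,380)),("cur",(398,210),(343,226))):
    p,e=tri(S,s(*b),T,t(*a));print(n,loc(p),e)
    for z in (.026,.03,.034,.038): print("  ",z,loc(plane(T,t(*a),z)),loc(plane(S,s(*b),z)))
print("body",[loc(plane(T,t(404,252),z)) for z in (.03,.039)])
fT=cv2.imread("pics/top0.png")[:,:,::-1];fS=cv2.imread("pics/scene0.png")[:,:,::-1]
T["frame"]=np.ascontiguousarray(fT);S["frame"]=np.ascontiguousarray(fS)
A=blob(T,(274,235),8,(3,100,90),(14,255,255));B=blob(S,(331,234),9,(3,120,120),(14,255,255));print(A,B)
print("leg",loc(plane(T,A[0],.157)),loc(plane(S,B[0],.157)))
```

```text
ptr (-0.015, -0.1152, 0.0299) 0.0003925833887659831
   0.026 (-0.015, -0.1148, 0.026) (-0.0139, -0.1173, 0.026)
   0.03 (-0.0152, -0.1152, 0.03) (-0.0148, -0.1151, 0.03)
   0.034 (-0.0153, -0.1157, 0.034) (-0.0156, -0.1129, 0.034)
   0.038 (-0.0155, -0.1161, 0.038) (-0.0165, -0.1107, 0.038)
cur (-0.0253, -0.1809, 0.028) 0.00023478839214833403
   0.026 (-0.0254, -0.1808, 0.026) (-0.0248, -0.1821, 0.026)
   0.03 (-0.0255, -0.181, 0.03) (-0.0256, -0.1796, 0.03)
   0.034 (-0.0256, -0.1812, 0.034) (-0.0264, -0.1771, 0.034)
   0.038 (-0.0258, -0.1814, 0.038) (-0.0272, -0.1746, 0.038)
body [(-0.037, -0.1808, 0.03), (-0.0372, -0.1813, 0.039)]
(array([273.85714286, 234.13095238]), array([270, 229,   9,  11,  84], dtype=int32)) (array([330.74545455, 235.40909091]), array([323, 230,  16,  12, 110], dtype=int32))
leg (0.012, -0.1167, 0.157) (0.0109, -0.1157, 0.157)
```

```bash
cat >> h.py <<'E'
YAW=np.radians(8.6);EY=np.array([-np.sin(YAW),np.cos(YAW),0]);EX=np.array([EY[1],-EY[0],0]);H=np.array([.4451,.2885,0])
def P(y,gz,x=.012):
    p=H+EX*x+EY*y; p[2]=gz+TL; return p
loc=lambda p:(round(float((p-H)@EX),4),round(float((p-H)@EY),4),round(float(p[2]),4))
O=[180,0,8.6]
E
python3 - <<'E'
from station import r
from h import *
k=r.sense()["joints"];print(k.round(0))
for yaw in (8.6,188.6):
  for y,z in ((-.139,.26),(-.139,.102),(-.217,.102)):
    a=r.inverse_kinematics(P(y,z),[180,0,yaw]);print(yaw,None if a is None else np.round(a,0))
E
```

```text
[ -4. -18.  91.   0. 107. -13.]
8.6 [ 14. -10.  83.  -0. 107.  95.]
8.6 [14. -9. 99. -0. 90. 95.]
8.6 [  5. -10. 100.  -0.  91.  86.]
188.6 [ 14. -10.  83.   0. 107. -85.]
188.6 [ 14.  -9.  99.   0.  90. -85.]
188.6 [  5. -10. 100.   0.  91. -94.]
```

Run:
```python
from station import r
from h import *
O=[180,0,-171.4]
r.reach(P(-.139,.26),O); 
r.servo_line(P(-.139,.102),speed=.12)
s=r.sense();print(s["clock"],loc(s["tcp_pos"]),s["contact_force"])
r.servo_line(P(-.2165,.102),speed=.06); r.wait(.3)
s=r.sense();print(s["clock"],loc(s["tcp_pos"]),s["contact_force"])
S=r.snapshot("scene");T=r.snapshot("top")
cv2.imwrite("pics/e.png",np.hstack([cv2.resize(S["frame"][190:320,290:390],None,fx=4,fy=4),cv2.resize(T["frame"][190:290,250:345],None,fx=4,fy=5.2)])[:,:,::-1])
cv2.imwrite("pics/e_s.png",S["frame"][:,:,::-1])
```

```text
27.5083 (0.0122, -0.139, 0.266) [-0.1903994  -0.38363791  1.29897264]
29.25 (0.012, -0.2164, 0.265) [ 0.16447376 -0.41971912  0.74699223]
```

View pics/e.png

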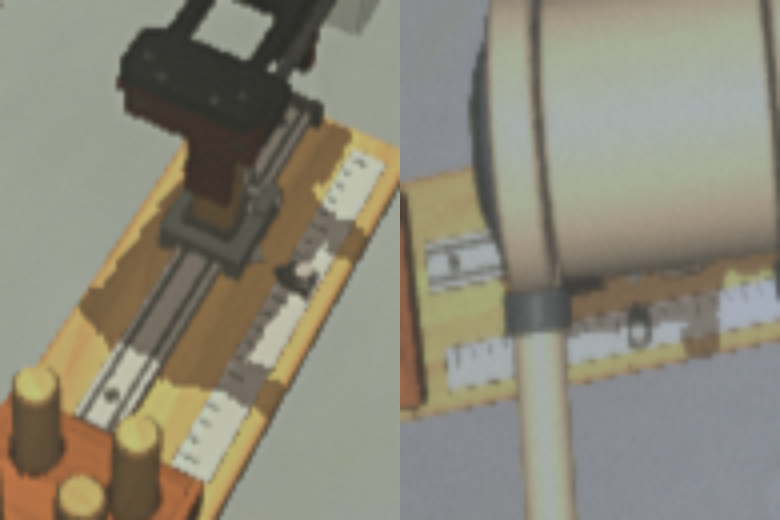

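Run:
```python
import cv2
a=cv2.imread("pics/e_s.png")[240:270,325:375]; cv2.imwrite("pics/e2.png",cv2.resize(a,None,fx=14,fy=14,interpolation=cv2.INTER_CUBIC))
```

```text
(no output)
```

View pics/e2.png

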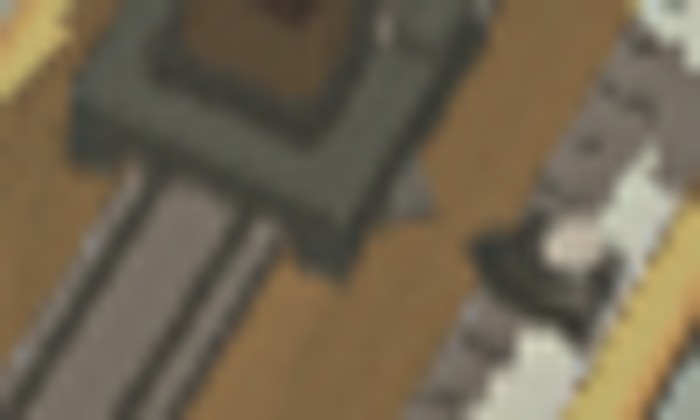

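Run:
```python
from station import r
from h import *
S=r.snapshot("scene")
s=lambda x,y:(325+(x+.5)/14-.5,240+(y+.5)/14-.5)
print("ptr",loc(plane(S,s(437,213),.03)),"cur",loc(plane(S,s(474,241),.028)),loc(plane(S,s(474,241),.03)))
print(r.sense()["clock"])
```

```text
ptr (-0.0184, -0.1814, 0.03) cur (-0.0248, -0.1809, 0.028) (-0.0252, -0.1797, 0.03)
29.4
```

The pointer is at about -181 mm and the cursor at -180 to -181, so step 2 is met. Now I'll centre the fingers over leg and lever and close with a light squeeze.

Run:
```python
from station import r
from h import *
r.wait(.1)
r.servo_line(P(-.2045,.102),speed=.06)
r.grab(3); 
s=r.sense();print(s["clock"],s["opening"],loc(s["tcp_pos"]),s["contact_force"]); w=s["opening"]
print("leg y",loc(s["tcp_pos"])[1]+w/2-.008)
```

```text
30.3917 0.060463995286707505 (0.012, -0.2045, 0.265) [-0.01124     1.04055119  0.71444745]
leg y -0.18226800235664625
```

Run:
```python
from station import r
from h import *
yt=-.1815
for F in (4,5,6,7,8,9,10):
    r.grab(F); s=r.sense(); w=s["opening"]; l=loc(s["tcp_pos"])[1]+w/2-.008
    print(F,round(s["clock"],2),"w",round(w,4),"leg",round(l,4),s["contact_force"].round(1))
    if w<.0525: break
    if abs(l-yt)>.0008:
        r.servo_line(P(yt-w/2+.008,.102),speed=.03); s=r.sense(); w=s["opening"]
        print("   corr w",round(w,4),"leg",round(loc(s["tcp_pos"])[1]+w/2-.008,4),s["contact_force"].round(1))
```

```text
4 30.61 w 0.06 leg -0.1825 [-0.6  0.7  0.7]
   corr w 0.0599 leg -0.1816 [-0.2  0.2  0.8]
5 31.07 w 0.0601 leg -0.1816 [ 0.9 -1.3 -0.3]
6 31.29 w 0.0597 leg -0.1816 [0.6 0.6 0.1]
7 31.62 w 0.0515 leg -0.1854 [ 1.  3. -0.]
```

Run:
```python
from station import r
from h import *
yt=-.1813
def rep(t):
    s=r.sense(); w=s["opening"]; l=loc(s["tcp_pos"])[1]+w/2-.008
    print(t,round(s["clock"],2),"w",round(w,4),"leg",round(l,4),s["contact_force"].round(1)); return w,l
w,l=rep("now")
r.servo_line(P(yt-w/2+.008,.102),speed=.02); w,l=rep("corr")
S=r.snapshot("scene");cv2.imwrite("pics/f_s.png",S["frame"][:,:,::-1])
a=S["frame"][240:270,325:375,::-1]; cv2.imwrite("pics/f2.png",cv2.resize(a,None,fx=14,fy=14,interpolation=cv2.INTER_CUBIC))
```

```text
now 31.62 w 0.0515 leg -0.1854 [ 1.  3. -0.]
corr 31.99 w 0.0435 leg -0.1847 [-0.2  5.4  0.5]
```

View pics/f2.png

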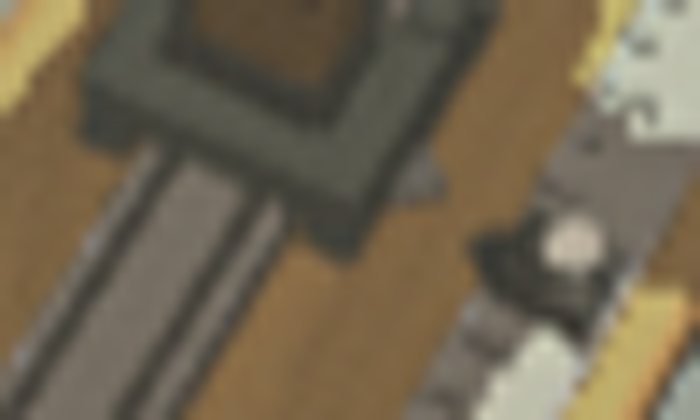

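Run:
```python
from station import r
from h import *
S=r.snapshot("scene")
s=lambda x,y:(325+(x+.5)/14-.5,240+(y+.5)/14-.5)
print("ptr",loc(plane(S,s(448,193),.03)),"cur",loc(plane(S,s(474,241),.028)),loc(plane(S,s(474,241),.03)))
# sub-pixel shift of the carriage between e_s and f_s by phase correlation
e=cv2.imread("pics/e_s.png");f=cv2.imread("pics/f_s.png")
tm=e[246:262,330:356]; res=cv2.matchTemplate(f[236:272,320:366],tm,cv2.TM_CCOEFF_NORMED);print(cv2.minMaxLoc(res))
y0,x0=np.unravel_index(res.argmax(),res.shape);print("int shift",x0-10,y0-10)
c=res[y0-1:y0+2,x0-1:x0+2]
sub=lambda a,b,d:.5*(a-d)/(a-2*b+d)
dx=x0-10+sub(c[1,0],c[1,1],c[1,2]);dy=y0-10+sub(c[0,1],c[1,1],c[2,1])
p0=np.array([340,254.]);print(dx,dy,np.subtract(loc(plane(S,p0+[dx,dy],.04)),loc(plane(S,p0,.04))))
```

```text
ptr (-0.0183, -0.1853, 0.03) cur (-0.0248, -0.1809, 0.028) (-0.0252, -0.1797, 0.03)
(-0.0733252540230751, 0.936545729637146, (1, 0), (11, 9))
int shift 1 -1
0.7036985158920288 -1.3949548304080963 [ 0.0003 -0.0037  0.    ]
```

The leg is about 3.5–4 mm past the cursor, which is close to the 5 mm limit. I'll finish closing the lever by moving the hand +y, then see whether pushing the closed lever brings the leg back a little.

```bash
cat >> h.py <<'E'
def rep(r,t):
    s=r.sense(); w=s["opening"]; y=loc(s["tcp_pos"])[1]; f=s["contact_force"]
    print(t,round(s["clock"],2),"w",round(w,4),"tcp",y,"leg",round(y+w/2-.008,4),"fy",round(float(f@EY),1),"fx",round(float(f@EX),1),"fz",round(float(f[2]),1)); return y,w
E
python3 - <<'E'
from station import r
from h import *
y,w=rep(r,"now")
r.grab(10); y,w=rep(r,"g10")
for i in range(8):
    if w<.0385: break
    y+=.001; r.servo_line(P(y,.102),speed=.02); y2,w=rep(r,i)
    if y2<y-.003: break
E
```

```text
now 32.09 w 0.0436 tcp -0.1985 leg -0.1847 fy 5.8 fx -0.1 fz 0.1
g10 32.35 w 0.0377 tcp -0.1986 leg -0.1878 fy 6.0 fx -0.4 fz -0.1
```

```bash
cat >> h.py <<'E'
def legshift(r,name):
    S=r.snapshot("scene"); f=np.ascontiguousarray(S["frame"][:,:,::-1]); cv2.imwrite(f"pics/{name}.png",f)
    cv2.imwrite(f"pics/{name}z.png",cv2.resize(f[240:270,325:375],None,fx=14,fy=14,interpolation=cv2.INTER_CUBIC))
    e=cv2.imread("pics/e_s.png"); tm=e[246:262,330:356]
    res=cv2.matchTemplate(f[234:274,318:368],tm,cv2.TM_CCOEFF_NORMED)
    y0,x0=np.unravel_index(res.argmax(),res.shape); c=res[y0-1:y0+2,x0-1:x0+2]
    sub=lambda a,b,d:.5*(a-d)/(a-2*b+d)
    d=np.array([x0-12+sub(c[1,0],c[1,1],c[1,2]),y0-12+sub(c[0,1],c[1,1],c[2,1])]); p0=np.array([340,254.])
    print("leg shift since step 2",np.subtract(loc(plane(S,p0+d,.04)),loc(plane(S,p0,.04)))[:2],res.max())
E
python3 - <<'E'
from station import r
from h import *
rep(r,"now"); legshift(r,"g")
E
```

```text
now 32.35 w 0.0377 tcp -0.1986 leg -0.1878 fy 6.0 fx -0.4 fz -0.1
leg shift since step 2 [ 0.     -0.0056] 0.9332496
```

View pics/gz.png

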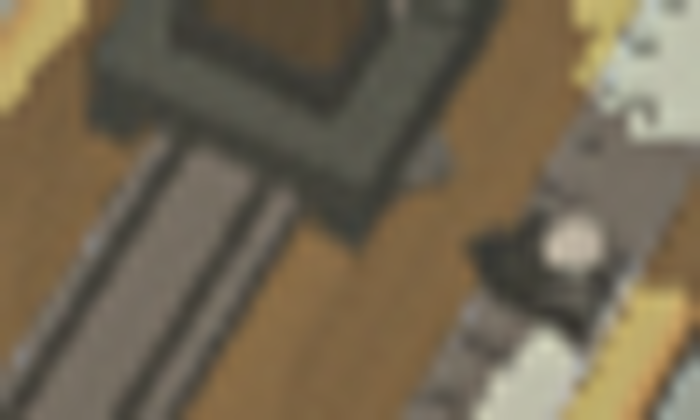

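Run:
```python
from station import r
from h import *
y,w=rep(r,"now"); 
while y<-.1922:
    y+=.0015; r.servo_line(P(y,.102),speed=.02); y2,w=rep(r,"+")
    if y2<y-.003 or w>.045: break
legshift(r,"h")
```

```text
now 32.4 w 0.0373 tcp -0.1985 leg -0.1879 fy 6.1 fx 0.6 fz -0.0
+ 32.65 w 0.0371 tcp -0.1975 leg -0.187 fy -2.8 fx -0.1 fz 1.1
+ 32.9 w 0.0372 tcp -0.1961 leg -0.1855 fy -5.6 fx -0.6 fz -0.6
+ 33.15 w 0.037 tcp -0.1944 leg -0.1839 fy -5.3 fx -0.5 fz 0.6
+ 33.4 w 0.0371 tcp -0.1928 leg -0.1823 fy -5.2 fx -0.8 fz 0.5
+ 33.65 w 0.0375 tcp -0.1912 leg -0.1804 fy -5.1 fx 0.1 fz 0.5
leg shift since step 2 [0.     0.0002] 0.98569643
```

View pics/hz.png

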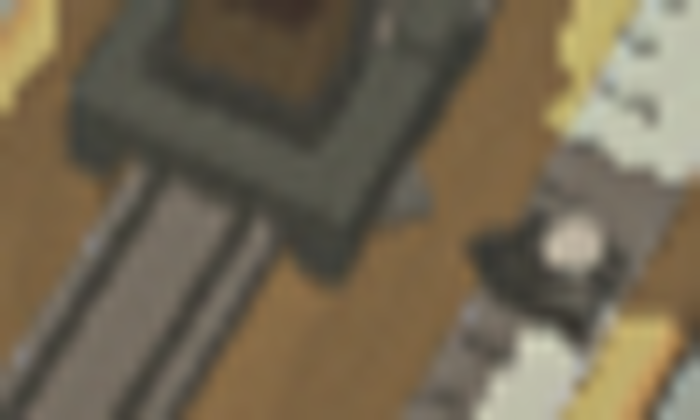

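The leg is back at the step 2 place, with the pointer level with the cursor tip. I'll firm the grip and check once more.

Run:
```python
from station import r
from h import *
r.grab(20); rep(r,"g20"); r.wait(.5); rep(r,"w")
legshift(r,"k")
S=r.snapshot("scene");T=r.snapshot("top")
cv2.imwrite("pics/l.png",np.hstack([cv2.resize(S["frame"][150:370,230:400],None,fx=2.3,fy=2.3),cv2.resize(T["frame"][120:320,150:350],None,fx=2,fy=2.53)])[:,:,::-1])
```

```text
g20 33.92 w 0.0369 tcp -0.1911 leg -0.1807 fy -4.7 fx -0.2 fz -0.1
w 34.42 w 0.0375 tcp -0.1911 leg -0.1804 fy -4.7 fx -0.7 fz 1.0
leg shift since step 2 [0.     0.0002] 0.9861524
```

View pics/l.png

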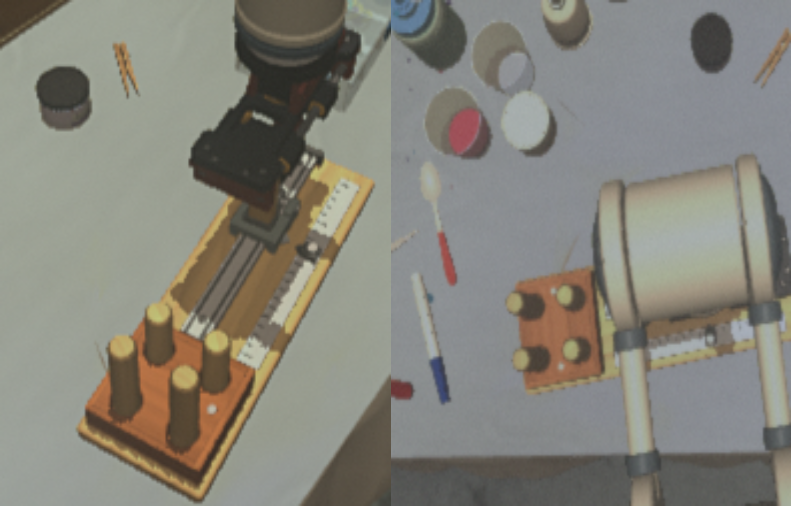

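The four pegs stand upright in matching pairs, the leg is at the cursor, and leg and lever are gripped at 37.5 mm, the closed width.

```bash
python3 -c "
from station import r
r.hand_in(); print(r.sense()['clock'])"
```

```text
the job is handed in; nothing more can be done
the job is handed in; nothing more can be done
```

I handed the job in at about 34.5 s, with both pegs placed, the leg at the cursor and the lever squeezed closed. No verdict was reported.

- **Pegs:** The long peg stands in the outer (+y) row and the short peg in the inner row. Both went down to the hole floor with no resistance above 2 N, and the last pictures show both upright.
- **Leg before closing:** I pushed the leg to the cursor with the lever untouched and waited there. The pointer measured within about 1.5 mm of the cursor tip.
- **Something that went wrong on the way:** While squeezing, the leg slipped about 6–7 mm past the cursor, because the cam lock gave way at a few newtons. This was within the 10 mm limit but outside the final 5 mm. I pushed the gripped leg back with the lever closed.
- **Last checks:**
  - By image matching, the leg is 0.2 mm from where it stood before closing. By hand position it is at -180.4 mm, with the cursor at -180.9 mm.
  - The grip is set to 20 N over a 37.5 mm opening, which is the closed width.
  - I could not measure the force on the leg and the lever separately. A steady sideways push of about 4.7 N remains on the hand.
- **Other things:** The cursor looks unmoved. I only checked the pots by eye; the tape roll was outside my last picture, and nothing was done near it.

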